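# Find the slicer's hidden release notch and draw out the carriage

### The arm

A 7-joint arm with a two-finger parallel gripper is mounted at the origin on the work surface. World frame = base frame: x ahead of the robot, y to its left, z up, the work surface at z = 0. Lengths are in mm, angles in rad, forces in N, time in s.
With the tool pointing down it reaches from about 400 to 875 mm from the base axis. Payload 4.4 kg.
Tool frame: the origin (TCP) lies on the centre line of the jaws, within the pads' length; the fingertips stand 19 mm ahead of it and the grasp point (between the pads) is the TCP; z points along the fingers, y is the line along which they close (so a half turn about z gives the same grasp; the last joint's range is limited). The gripper opens to 85 mm and grips with 20 to 120 N. Pads are 22 mm wide; open, the fingers measure 114 mm over their backs; the gripper's body (76 mm by 85 mm) begins 54 mm behind the grasp point. The pads swing forward as they close: fully open they stand 13 mm farther back than shut.
Start: joints at [1.205, 0.628, 0.038, 1.517, -0.027, 0.996, -0.02], TCP at [191.991, -621.013, 250.313] pointing down, gripper open.
Joint ranges: [-3.06, 3.06], [-0.37, 2.12], [-1.25, 1.32], [0.18, 2.47], [-1.1, 4.24], [0.23, 1.98], [-2.94, 2.94]. Speed limits (rad/s): [2.57, 2.57, 3.14, 3.14, 3.14, 3.14, 3.14].

### API

Orientations are given as [roll, pitch, yaw] about the fixed x, y, z axes, in that order (R = Rz(yaw) Ry(pitch) Rx(roll)).
In Python, from cell import ctrl, viewer, silhouettes gives the robot as it stands.
- The arm moves only by the shell command python3 -m creep 'ROWS'. ROWS is JSON, a list of rows, each an object with "jaw": the gripper command: -1 is shut, 1 is fully open, values between are in proportion; "xyz": the shift along the tool's x, y, z in mm, a list of three; "angular": the turn, a rotation vector about the tool's x, y, z in rad, a list of three. In form: [{"jaw": jaw, "xyz": [tx, ty, tz], "angular": [rx, ry, rz]}, ...]. A call has 1 to 12 rows; each row is the pose to reach, as a shift and turn from the pose commanded when the call began, along the tool's axes at that moment; what a row does not reach only later rows make up. A row lasts 1/8 s, in which the tool goes at most 62.5 mm and 10.7 degrees, less where a joint would pass 70% of its speed; a pose out of reach is approached as far as the arm can. A call with a gripper value outside its range is refused whole. The fingers move at their own pace and stop on an object; the grip force is fixed at half the most. Time passes only in rows, so rows that repeat a pose let the fingers close. It gives the time, the measured TCP pose, the force, the opening and the grip force at its end, in the units of the state.
- ctrl.read_state(): the state, without advancing time (a new reading comes with each control period).
- viewer.get_image(name): name is "scene" or "top"; returns (picture, depth): 480x640x3 uint8, red, green, blue; 480x640 float32, mm along the optical axis (not along the pixel's ray), 0 where there is no reading.
- viewer.camera_model(name): a dict with "fx", "fy", "cx", "cy" (pixels), "dist" ([k1, k2, p1, p2, k3] as OpenCV has them; the pictures are not rectified), "T" (4x4, takes a point from camera to world coordinates). Camera axes: x right, y down, z forward; pixel columns grow to the right and rows downward; lengths in mm; the calibration is good to about 2 mm. A picture is of the moment at which its call begins. camera_model takes no time and is no camera call.
- ctrl.finish_job(): hands the job in; it is judged then, once.
Trained networks look in the newest picture that a camera, given by its name, has taken for a name from the list of things; names that differ only in an ending like _2 or _b are one class to them, and where a whole thing is asked for, a point or a joint stands for the part that bears it (a point fixed in the world has none). Each returns a list of dicts, best first, with "score" (0 to 1); they miss things now and then, are a little off and sometimes report something else, mostly with a low value. They report only what shows in the picture. A call takes as long as a camera call.
- silhouettes(camera, target): "pixels" (480x640 bool, what is visible of it) and "xy" ([column, row] in pixels, amid what is visible of it).
The state is a dict: "clock": time; "qpos": joint angles; "qd": joint speeds; "tau": joint torques, N m; "eef_pos": TCP position; "tool_rot": TCP orientation; "force": force on the tool from outside, world axes, zero at the start; "torque": the same for the moment, N m; "width": finger opening in mm; "gripper_force": force on a finger pad.
Only numpy, scipy, OpenCV 4.12 (cv2) and the standard library are available. Lean on these libraries where they do the work, as an engineer would, in place of code of your own. Each camera call takes 0.05 s, during which the arm holds its last target. There are 200 camera calls.

### The job

Free the vegetable slicer for cleaning: turn its black knob slowly clockwise until you feel the resistance fall away and then come up firm, which is the hidden notch of the lock, and do not force anything so hard that the red collar under the knob turns. Then slide the white carriage by its green post all the way to the far end of the bed and let go. Leave the other things on the counter where they are.

Things in the scene. Friction and masses are not known exactly. Their poses are not given: they have to be found in the camera images.
- slicer: Bench vegetable slicer, fixed to the counter: aluminium bed 150 (x) x 380 (y) mm, origin under its centre, z up. At its +y end stands a grey lock housing (150 x 150 mm, top 62 mm above the counter) with a red collar and a black knob; at its -y end a white carriage runs between two rails (34 mm high) towards -y.
- knob_grip (a point): On the axis of the black index knob, 115 mm from the slicer's origin along its +y, 96 mm above the counter. The knob's grip bar is 44 mm long (point's x axis), 11 mm wide (point's y axis) and spans 78 to 106 mm above the counter; below it is a round skirt 42 mm wide. The knob turns about the vertical only; turn it clockwise seen from above.
- lock (a point): Centre of the lock housing's top, on the knob's axis. Hidden in it is the knob's notched cam: the notch comes 0.25 to 1.4 rad of clockwise turn after the start. Until then the knob drags at about 0.05 Nm; at the notch a spring plunger drops in and pulls the knob ahead (-0.1 Nm or so), and within 0.25 rad more it comes up against a springy stop (4 Nm/rad). At 0.1 Nm there the lock is free and stays so.
- collar_top (a point): Centre of the top of the red breakaway collar, a flat disc 72 mm in diameter under the knob, top 68 mm above the counter.
- collar (a joint): Angle of the red breakaway collar, 0 at the start, positive clockwise. It snaps round when the knob is forced against the notch's stop with more than about 0.25 Nm, or when the carriage is pulled with more than about 6 N while still locked. It must not be made to turn.
- carriage (a joint): Travel of the white carriage, 0 where it is parked and locked against the housing, 0.10 m at its far end stop (towards the slicer's -y). Locked, it moves no more than about 2 mm. Unlocked, it slides with about 2 N of friction and stays where it is left.
- post (a point): On the axis of the green upright post of the carriage, 20 mm in diameter, rising from 37 to 85 mm above the counter; the point is 72 mm above the counter and moves with the carriage; its axes are parallel to the slicer's (the carriage slides towards its -y). The foot of the post is a 36 mm disc, top 37 mm; the carriage plate is 116 mm wide along x, top 31 mm.
- spoon: Loose steel spoon, 180 mm long, lying beside the slicer on its -x side. Bystander.
- spatula: Loose spatula with wooden handle, 200 mm long, lying on the slicer's -x side. Bystander.
- sauce_cup: Loose white ceramic cup, 64 mm wide, 40 mm tall, origin under its centre, just beyond the slicer. Bystander.
- mug: Loose grey-green cup, 80 mm wide, 85 mm tall, origin under its centre. Bystander.
- spray: Loose white and blue spray bottle, 76 mm wide, 200 mm tall, origin under its centre. Bystander.
- squeeze: Loose yellow squeeze bottle, 54 mm wide, 175 mm tall, origin under its centre. Bystander.
- tub: Loose clear open tub, 110 x 140 x 50 mm, origin under its centre. Bystander.
- tray: Loose shallow white tray, 240 x 160 x 30 mm, origin under its centre. Bystander.

How it is judged:
By the outcome, as a careful person would: the job done as asked, in the order asked, and still so for the second after the job is handed in, with the robot touching nothing.
It also fails if it takes over 72 s, if anything falls off the work surface, if the arm or the gripper's body presses on something with over 40 N, if the wrist force passes 120 N, or if a joint passes its speed limit or range.

## Working session

There is one attempt and no reset: what is moved stays moved. The work goes in short steps, Python scripts to look and compute and a shell command to move; the robot and the scene stay as the last step left them, time stands still between calls to the robot, and variables do not carry over. Pictures are saved under pics/ and viewed, at most 10 in all, crops included, and the job is handed in when it is done.

```bash
ls; mkdir -p pics
cat > h.py <<'E'
import numpy as np, cv2
from cell import ctrl, viewer, silhouettes
from scipy.spatial.transform import Rotation as R
def pts(cam,mask,depth):
    m=viewer.camera_model(cam); K=np.array([[m['fx'],0,m['cx']],[0,m['fy'],m['cy']],[0,0,1.]])
    v,u=np.nonzero(mask&(depth>0))
    if len(u)==0: return np.zeros((0,3))
    n=cv2.undistortPoints(np.stack([u,v],1).astype(float)[:,None],K,np.array(m['dist']))[:,0]
    z=depth[v,u]; p=np.c_[n*z[:,None],z]
    T=np.array(m['T']); return p@T[:3,:3].T+T[:3,3]
E
python3 - <<'E'
from h import *
print(ctrl.read_state())
for c in('scene','top'):
    im,d=viewer.get_image(c); cv2.imwrite(f'pics/{c}0.png',im[:,:,::-1])
    print(c,np.round(viewer.camera_model(c)['T'],2).tolist())
    for t in('slicer','knob_grip','collar_top','post','carriage','sauce_cup','mug','spray','squeeze','spoon','spatula'):
        for r in silhouettes(c,t)[:2]:
            p=pts(c,r['pixels'],d)
            if len(p): print(t,round(r['score'],2),np.round(r['xy']),len(p),'med',np.round(np.median(p,0)),'lo',np.round(np.percentile(p,2,0)),'hi',np.round(np.percentile(p,98,0)))
E
```

```text
pics
{'clock': 0.0, 'qpos': array([ 1.20517525,  0.62936516,  0.0384453 ,  1.51841695, -0.02702199,
        0.99629886, -0.01998101]), 'qd': array([-0.00018831,  0.00068232, -0.00137457,  0.00053046,  0.00055278,
        0.00012486, -0.00085352]), 'tau': array([-2.23865658e-05, -5.63400149e+01,  1.22621454e+00, -1.93449086e+01,
        1.10334056e-02,  1.05106883e-02, -1.31287544e-05]), 'eef_pos': array([ 191.82539736, -620.4035986 ,  249.36113406]), 'tool_rot': array([-3.13962235e+00,  1.16072338e-05,  2.99824297e-01]), 'force': array([-0.01389459,  0.99262731, -0.25873183]), 'torque': array([0.01791301, 0.02780927, 0.01145347]), 'gripper_force': 0.0, 'width': 85.11788955234182}
scene [[0.37, 0.6, -0.71, 1390.05], [0.93, -0.22, 0.3, -322.83], [0.02, -0.76, -0.64, 852.76], [0.0, 0.0, 0.0, 1.0]]
slicer 0.64 [327. 253.] 9929 med [508.  70.  34.] lo [ 402. -113.   13.] hi [603. 253.  86.]
knob_grip 0.2 [326. 250.] 10175 med [508.  71.  34.] lo [ 398. -113.   10.] hi [603. 255.  86.]
collar_top 0.58 [364. 219.] 314 med [473. 170.  69.] lo [428. 148.  64.] hi [494. 217.  73.]
collar_top 0
[... 1940 characters left out ...]
.] 622 med [654. 226. 124.] lo [638. 206.  17.] hi [687. 255. 173.]
spray 0.56 [202. 235.] 1058 med [605. 326. 135.] lo [578. 307.  19.] hi [645. 365. 204.]
squeeze 0.88 [249. 214.] 607 med [653. 227. 125.] lo [637. 207.  19.] hi [687. 255. 173.]
squeeze 0.17 [327. 210.] 887 med [684.  30.  31.] lo [635.  -6.  -1.] hi [710.  66.  88.]
spoon 0.82 [361. 328.] 591 med [399. -41.  12.] lo [ 360. -160.   -1.] hi [433.   1.  22.]
spoon 0.71 [312. 284.] 9528 med [490.  75.  34.] lo [ 390. -110.   13.] hi [591. 251.  80.]
spatula 0.73 [268. 355.] 1355 med [329. 194.   4.] lo [285.  66.  -3.] hi [359. 252.  21.]
spatula 0.19 [274. 303.] 469 med [455. 178.  68.] lo [426. 147.  61.] hi [491. 214.  76.]
```

View pics/top0.png

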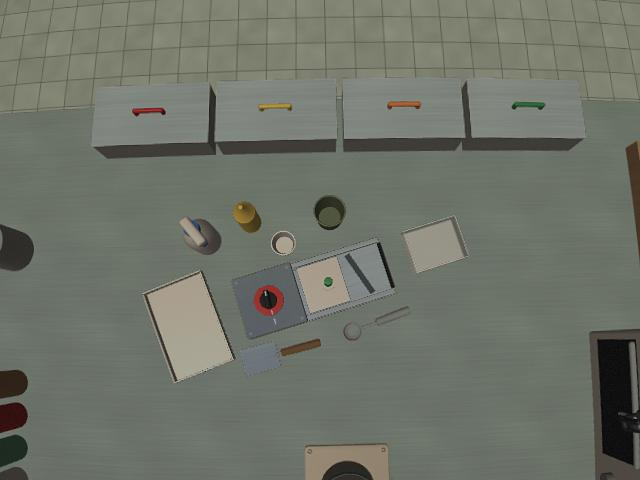

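View pics/scene0.png

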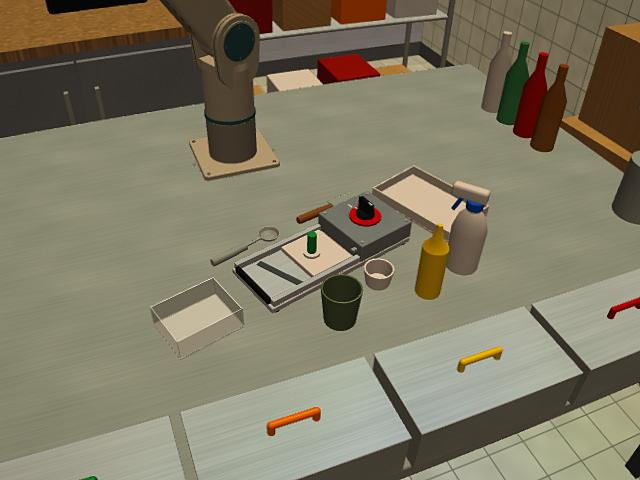

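The pictures show the slicer lying obliquely. In the top view the knob and collar are at about (268,299), the post at (328,282) and the sauce cup at (283,243). The cup, squeeze bottle and mug stand on the slicer's +x side. Next I fit the yaw, knob axis, bar direction and post.

```bash
cat > fit.py <<'E'
from h import *
for c in('top','scene'):
    im,d=viewer.get_image(c)
    s=silhouettes(c,'slicer')[0]; P=pts(c,s['pixels'],d)
    rc=cv2.minAreaRect(P[:,:2].astype(np.float32)); print(c,'rect',np.round(rc[0]),np.round(rc[1]),round(rc[2],1))
    A=pts(c,np.ones(d.shape,bool),d)
    A=A[(abs(A[:,0]-490)<130)&(abs(A[:,1]-75)<200)]
    hs=P[(P[:,2]>57)&(P[:,2]<66)]; r=cv2.minAreaRect(hs[:,:2].astype(np.float32)); print(' housing',np.round(r[0],1),np.round(r[1]),round(r[2],1))
    k=A[(np.hypot(A[:,0]-460,A[:,1]-180)<40)]
    for lo,hi in((66.5,71),(84,115),(98,112)):
        q=k[(k[:,2]>lo)&(k[:,2]<hi)]
        if len(q)<3: continue
        r=cv2.minAreaRect(q[:,:2].astype(np.float32)); print(' knob',lo,len(q),np.round(r[0],1),np.round(r[1],1),round(r[2],1),np.round(q.mean(0),1))
    q=A[(np.hypot(A[:,0]-495,A[:,1]-48)<60)&(A[:,2]>45)&(A[:,2]<95)]
    q2=q[q[:,2]>79]
    print(' post',len(q),np.round(q.mean(0),1),len(q2),np.round(q2.mean(0),1),np.round((q2.min(0)+q2.max(0))/2,1))
    u,v=(268,300) if c=='top' else (365,212)
    cr=im[v-45:v+45,u-60:u+60,::-1]; cv2.imwrite(f'pics/{c}k.png',cv2.resize(cr,None,fx=6,fy=6,interpolation=cv2.INTER_CUBIC))
E
python3 fit.py
```

```text
top rect [493.  73.] [156. 398.] 16.2
 housing [469.6 142.6] [150. 232.] 16.0
 knob 66.5 256 [459.  181.1] [71.7 67.5] 0.5 [457.3 180.1  68.6]
 knob 84 104 [458.8 180.5] [43.6 11. ] 10.8 [458.9 179.8 104.3]
 knob 98 94 [458.7 180.6] [43.6 10.8] 11.1 [458.8 180.2 105.7]
 post 65 [500.1  37.   80.1] 54 [501.4  36.8  84.2] [501.8  37.4  84.4]
scene rect [492.  72.] [155. 382.] 16.2
 housing [470.9 141.1] [155. 236.] 15.7
 knob 66.5 221 [461.1 180.2] [71.  67.7] 58.3 [468.2 177.1  69.1]
 knob 84 186 [459.  181.3] [47.7 15. ] 14.1 [462.2 180.5  99.3]
 knob 98 107 [458.8 181.9] [47.2 14.7] 19.2 [460.6 180.9 105.1]
 post 191 [504.6  36.5  70.2] 66 [502.2  37.6  85. ] [499.7  37.7  84.1]
```

View pics/topk.png

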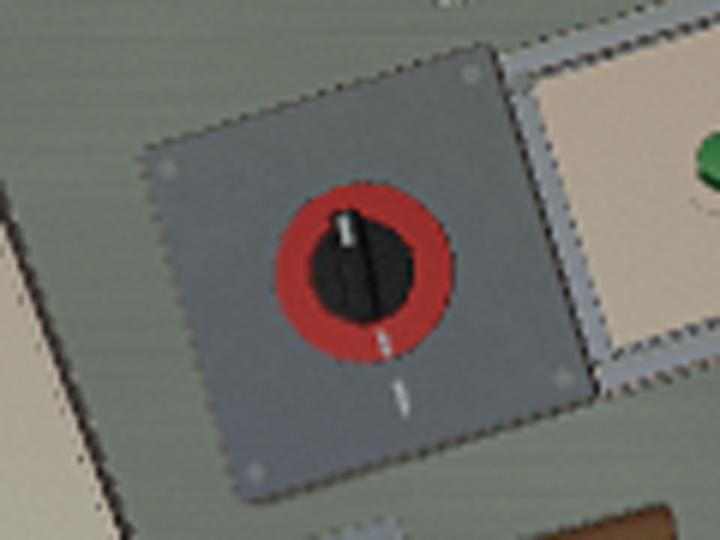

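Both cameras agree: the knob axis is at (459,181), the bar yaw is about 0.21 and the slicer yaw is about 0.28. The post is at (501,37), which puts it 150 mm from the knob, as expected. The crop shows the bar pointing towards +x with the white index mark. I will approach a half turn round, so that joint 7 has room for the clockwise turn.

```bash
python3 -m creep '[{"jaw":1,"xyz":[356,-278,0],"angular":[0,0,-0.3]},{"jaw":1,"xyz":[356,-278,0],"angular":[0,0,-0.6]},{"jaw":1,"xyz":[356,-278,0],"angular":[0,0,-0.8]},{"jaw":1,"xyz":[356,-278,0],"angular":[0,0,-1.0]},{"jaw":1,"xyz":[356,-278,0],"angular":[0,0,-1.2]},{"jaw":1,"xyz":[356,-278,0],"angular":[0,0,-1.4]},{"jaw":1,"xyz":[356,-278,0],"angular":[0,0,-1.5]},{"jaw":1,"xyz":[400,-400,20],"angular":[0,0,-1.7]},{"jaw":1,"xyz":[450,-520,30],"angular":[0,0,-1.9]},{"jaw":1,"xyz":[492,-687,40],"angular":[0,0,-2.1]},{"jaw":1,"xyz":[492,-687,40],"angular":[0,0,-2.3]},{"jaw":1,"xyz":[492,-687,40],"angular":[0,0,-2.5]}]'; python3 -c "
from cell import ctrl;print(ctrl.read_state()['qpos'])"
```

```text
clock: 2.9
eef_pos: [457.3, 50.2, 220.9]
tool_rot: [3.141, 0.001, 2.555]
force: [1.5, -0.2, 0.2]
width: 85.3
gripper_force: 0.0
[ 0.27140387  0.46075406 -0.61586349  2.05069262  0.39009813  0.74340254
  0.39726299]
```

```bash
python3 -m creep '[{"jaw":1,"xyz":[71,110,40],"angular":[0,0,-0.8]},{"jaw":1,"xyz":[71,110,40],"angular":[0,0,-0.8]},{"jaw":1,"xyz":[71,110,40],"angular":[0,0,-0.8]},{"jaw":1,"xyz":[71,110,40],"angular":[0,0,-0.8]},{"jaw":1,"xyz":[71,110,40],"angular":[0,0,-0.8]},{"jaw":1,"xyz":[71,110,40],"angular":[0,0,-0.8]},{"jaw":1,"xyz":[71,110,40],"angular":[0,0,-0.8]},{"jaw":1,"xyz":[71,110,40],"angular":[0,0,-0.8]}]'; python3 -c "
from cell import ctrl;print(ctrl.read_state()['qpos'])"
```

```text
clock: 3.9
eef_pos: [459.6, 179.3, 180.8]
tool_rot: [-3.141, 0.0, -2.934]
force: [-0.4, 0.3, -0.4]
width: 85.7
gripper_force: 0.0
[ 0.08842447  0.61570225 -0.77441929  2.0052311   0.61969705  0.76967802
  0.7193946 ]
```

```bash
python3 -m creep '[{"jaw":1,"xyz":[0,1.5,40],"angular":[0,0,0]},{"jaw":1,"xyz":[0,1.5,65],"angular":[0,0,0]},{"jaw":1,"xyz":[0,1.5,80],"angular":[0,0,0]},{"jaw":1,"xyz":[0,1.5,80],"angular":[0,0,0]},{"jaw":1,"xyz":[0,1.5,80],"angular":[0,0,0]},{"jaw":1,"xyz":[0,1.5,80],"angular":[0,0,0]}]'
python3 - <<'E'
from h import *
print(ctrl.read_state()['torque'])
im,d=viewer.get_image('scene'); cv2.imwrite('pics/s1.png',cv2.resize(im[150:290,270:460,::-1],None,fx=4,fy=4))
E
```

```text
clock: 4.65
eef_pos: [459.8, 181.1, 101.5]
tool_rot: [3.141, 0.002, -2.934]
force: [0.7, -1.0, 0.1]
width: 85.3
gripper_force: 0.0
[-0.01612727 -0.01640729 -0.00037958]
```

View pics/s1.png

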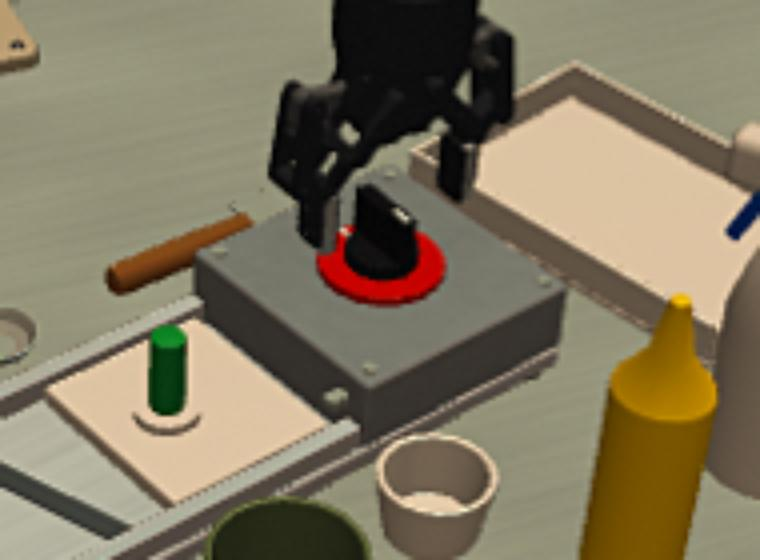

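The jaws straddle the bar and are clear of the collar. Now I close them.

```bash
python3 -m creep '[{"jaw":-1,"xyz":[0,0,0],"angular":[0,0,0]},{"jaw":-1,"xyz":[0,0,0],"angular":[0,0,0]},{"jaw":-1,"xyz":[0,0,0],"angular":[0,0,0]},{"jaw":-1,"xyz":[0,0,0],"angular":[0,0,0]},{"jaw":-1,"xyz":[0,0,0],"angular":[0,0,0]},{"jaw":-1,"xyz":[0,0,0],"angular":[0,0,0]},{"jaw":-1,"xyz":[0,0,0],"angular":[0,0,0]},{"jaw":-1,"xyz":[0,0,0],"angular":[0,0,0]}]'; python3 -c "
from cell import ctrl;print(ctrl.read_state()['torque'])"
```

```text
clock: 5.7
eef_pos: [459.1, 181.1, 100.8]
tool_rot: [3.141, 0.0, -2.933]
force: [-1.2, 1.2, 4.9]
width: 9.6
gripper_force: 59.5
[0.16248248 0.2733881  0.060118  ]
```

```bash
cat > g.py <<'E'
# print yaw, averaged-ish torque z; exit 1 when outside [lo,hi]
import sys
from cell import ctrl
s=ctrl.read_state(); t=s['torque'][2]; lo,hi=map(float,sys.argv[1:3])
print(round(s['clock'],2),'yaw %.3f tz %.3f'%(s['tool_rot'][2],t),'F',s['force'].round(1))
sys.exit(not lo<=t<=hi)
E
python3 -m creep '[{"jaw":-1,"xyz":[0,0,0],"angular":[0,0,0]}]' >/dev/null; python3 g.py -1 1;
python3 -m creep '[{"jaw":-1,"xyz":[0,0,0],"angular":[0,0,0]}]' >/dev/null; python3 g.py -1 1; 
python3 -m creep '[{"jaw":-1,"xyz":[0,0,0],"angular":[0,0,0.0125]},{"jaw":-1,"xyz":[0,0,0],"angular":[0,0,0.025]}]' >/dev/null; python3 g.py -0.05 0.14 &&
python3 -m creep '[{"jaw":-1,"xyz":[0,0,0],"angular":[0,0,0.0125]},{"jaw":-1,"xyz":[0,0,0],"angular":[0,0,0.025]}]' >/dev/null; python3 g.py -0.05 0.14 &&
python3 -m creep '[{"jaw":-1,"xyz":[0,0,0],"angular":[0,0,0.0125]},{"jaw":-1,"xyz":[0,0,0],"angular":[0,0,0.025]}]' >/dev/null; python3 g.py -0.05 0.14 &&
python3 -m creep '[{"jaw":-1,"xyz":[0,0,0],"angular":[0,0,0.0125]},{"jaw":-1,"xyz":[0,0,0],"angular":[0,0,0.025]}]' >/dev/null; python3 g.py -0.05 0.14
```

```text
5.83 yaw -2.933 tz -0.035 F [-1.8  2.1  5.1]
5.95 yaw -2.933 tz 0.050 F [-1.1  1.6  5.1]
6.2 yaw -2.958 tz 0.092 F [-2.1  0.6  5.3]
6.45 yaw -2.983 tz 0.159 F [-0.9  1.6  4.1]
6.45 yaw -2.983 tz 0.159 F [-0.9  1.6  4.1]
6.45 yaw -2.983 tz 0.159 F [-0.9  1.6  4.1]
```

```bash
for i in 1 2 3 4 5 6 7 8; do python3 -c "
from h import *
viewer.get_image('top')"; python3 g.py -1 1; done
```

```text
6.5 yaw -2.983 tz 0.089 F [-1.8  0.8  5.2]
6.55 yaw -2.983 tz 0.117 F [-0.9  1.1  4.5]
6.6 yaw -2.983 tz -0.030 F [-1.3  1.   5.8]
6.65 yaw -2.983 tz 0.070 F [-1.8  1.7  5.5]
6.7 yaw -2.983 tz 0.036 F [-1.6  1.6  5.6]
6.75 yaw -2.983 tz 0.040 F [-1.9  1.1  5.8]
6.8 yaw -2.983 tz 0.001 F [-1.4  1.4  4.4]
6.85 yaw -2.983 tz 0.047 F [-1.6  2.   5.1]
```

```bash
sed -i "s/print(round.*/q=s['tau'][6]; print(round(s['clock'],2),'yaw %.3f tz %.3f tau7 %.4f'%(s['tool_rot'][2],t,q)); t=q/" g.py
for i in 1 2 3 4 ; do python3 -c "
from h import *
viewer.get_image('top')"; python3 g.py -1 1; done
python3 -m creep '[{"jaw":-1,"xyz":[0,0,0],"angular":[0,0,0.0125]},{"jaw":-1,"xyz":[0,0,0],"angular":[0,0,0.025]}]' >/dev/null; python3 g.py -1 1
python3 -m creep '[{"jaw":-1,"xyz":[0,0,0],"angular":[0,0,0.0]},{"jaw":-1,"xyz":[0,0,0],"angular":[0,0,0]}]' >/dev/null; python3 g.py -1 1
python3 -m creep '[{"jaw":-1,"xyz":[0,0,0],"angular":[0,0,0.0125]},{"jaw":-1,"xyz":[0,0,0],"angular":[0,0,0.025]}]' >/dev/null; python3 g.py -1 1
```

```text
6.9 yaw -2.983 tz 0.076 tau7 -0.0486
6.95 yaw -2.983 tz 0.067 tau7 -0.0486
7.0 yaw -2.983 tz 0.101 tau7 -0.0487
7.05 yaw -2.983 tz -0.002 tau7 -0.0487
7.3 yaw -3.008 tz 0.104 tau7 -0.1071
7.55 yaw -3.008 tz 0.118 tau7 -0.0964
7.8 yaw -3.033 tz 0.157 tau7 -0.0419
```

```bash
R='x'; 
python3 -m creep '[{"jaw":-1,"xyz":[0,0,0],"angular":[0,0,0.0125]},{"jaw":-1,"xyz":[0,0,0],"angular":[0,0,0.025]},{"jaw":-1,"xyz":[0,0,0],"angular":[0,0,0.025]}]' >/dev/null; python3 g.py -0.15 0.02 &&
python3 -m creep '[{"jaw":-1,"xyz":[0,0,0],"angular":[0,0,0.0125]},{"jaw":-1,"xyz":[0,0,0],"angular":[0,0,0.025]},{"jaw":-1,"xyz":[0,0,0],"angular":[0,0,0.025]}]' >/dev/null && python3 g.py -0.15 0.02 &&
python3 -m creep '[{"jaw":-1,"xyz":[0,0,0],"angular":[0,0,0.0125]},{"jaw":-1,"xyz":[0,0,0],"angular":[0,0,0.025]},{"jaw":-1,"xyz":[0,0,0],"angular":[0,0,0.025]}]' >/dev/null && python3 g.py -0.15 0.02 &&
python3 -m creep '[{"jaw":-1,"xyz":[0,0,0],"angular":[0,0,0.0125]},{"jaw":-1,"xyz":[0,0,0],"angular":[0,0,0.025]},{"jaw":-1,"xyz":[0,0,0],"angular":[0,0,0.025]}]' >/dev/null && python3 g.py -0.15 0.02 &&
python3 -m creep '[{"jaw":-1,"xyz":[0,0,0],"angular":[0,0,0.0125]},{"jaw":-1,"xyz":[0,0,0],"angular":[0,0,0.025]},{"jaw":-1,"xyz":[0,0,0],"angular":[0,0,0.025]}]' >/dev/null && python3 g.py -0.15 0.02 &&
python3 -m creep '[{"jaw":-1,"xyz":[0,0,0],"angular":[0,0,0.0125]},{"jaw":-1,"xyz":[0,0,0],"angular":[0,0,0.025]},{"jaw":-1,"xyz":[0,0,0],"angular":[0,0,0.025]}]' >/dev/null && python3 g.py -0.15 0.02
```

```text
8.18 yaw -3.058 tz 0.054 tau7 -0.1071
8.55 yaw -3.083 tz 0.080 tau7 -0.1175
8.93 yaw -3.108 tz 0.144 tau7 -0.1194
9.3 yaw -3.133 tz 0.050 tau7 -0.0926
9.68 yaw 3.125 tz 0.074 tau7 -0.1058
10.05 yaw 3.100 tz 0.110 tau7 -0.1192
```

```bash
python3 -m creep '[{"jaw":-1,"xyz":[0,0,0],"angular":[0,0,0.0125]},{"jaw":-1,"xyz":[0,0,0],"angular":[0,0,0.025]},{"jaw":-1,"xyz":[0,0,0],"angular":[0,0,0.025]}]' >/dev/null; python3 g.py -0.15 -0.03 &&
python3 -m creep '[{"jaw":-1,"xyz":[0,0,0],"angular":[0,0,0.0125]},{"jaw":-1,"xyz":[0,0,0],"angular":[0,0,0.025]},{"jaw":-1,"xyz":[0,0,0],"angular":[0,0,0.025]}]' >/dev/null && python3 g.py -0.15 -0.03 &&
python3 -m creep '[{"jaw":-1,"xyz":[0,0,0],"angular":[0,0,0.0125]},{"jaw":-1,"xyz":[0,0,0],"angular":[0,0,0.025]},{"jaw":-1,"xyz":[0,0,0],"angular":[0,0,0.025]}]' >/dev/null && python3 g.py -0.15 -0.03 &&
python3 -m creep '[{"jaw":-1,"xyz":[0,0,0],"angular":[0,0,0.0125]},{"jaw":-1,"xyz":[0,0,0],"angular":[0,0,0.025]},{"jaw":-1,"xyz":[0,0,0],"angular":[0,0,0.025]}]' >/dev/null && python3 g.py -0.15 -0.03 &&
python3 -m creep '[{"jaw":-1,"xyz":[0,0,0],"angular":[0,0,0.0125]},{"jaw":-1,"xyz":[0,0,0],"angular":[0,0,0.025]},{"jaw":-1,"xyz":[0,0,0],"angular":[0,0,0.025]}]' >/dev/null && python3 g.py -0.15 -0.03 &&
python3 -m creep '[{"jaw":-1,"xyz":[0,0,0],"angular":[0,0,0.0125]},{"jaw":-1,"xyz":[0,0,0],"angular":[0,0,0.025]},{"jaw":-1,"xyz":[0,0,0],"angular":[0,0,0.025]}]' >/dev/null && python3 g.py -0.15 -0.03 &&
python3 -m creep '[{"jaw":-1,"xyz":[0,0,0],"angular":[0,0,0.0125]},{"jaw":-1,"xyz":[0,0,0],"angular":[0,0,0.025]},{"jaw":-1,"xyz":[0,0,0],"angular":[0,0,0.025]}]' >/dev/null && python3 g.py -0.15 -0.03 &&
python3 -m creep '[{"jaw":-1,"xyz":[0,0,0],"angular":[0,0,0.0125]},{"jaw":-1,"xyz":[0,0,0],"angular":[0,0,0.025]},{"jaw":-1,"xyz":[0,0,0],"angular":[0,0,0.025]}]' >/dev/null && python3 g.py -0.15 -0.03 &&
python3 -m creep '[{"jaw":-1,"xyz":[0,0,0],"angular":[0,0,0.0125]},{"jaw":-1,"xyz":[0,0,0],"angular":[0,0,0.025]},{"jaw":-1,"xyz":[0,0,0],"angular":[0,0,0.025]}]' >/dev/null && python3 g.py -0.15 -0.03 &&
python3 -m creep '[{"jaw":-1,"xyz":[0,0,0],"angular":[0,0,0.0125]},{"jaw":-1,"xyz":[0,0,0],"angular":[0,0,0.025]},{"jaw":-1,"xyz":[0,0,0],"angular":[0,0,0.025]}]' >/dev/null && python3 g.py -0.15 -0.03
```

```text
10.43 yaw 3.075 tz 0.073 tau7 -0.1202
10.8 yaw 3.050 tz 0.063 tau7 -0.0815
11.18 yaw 3.025 tz 0.010 tau7 -0.0949
11.55 yaw 3.000 tz 0.125 tau7 -0.1188
11.93 yaw 2.975 tz 0.091 tau7 -0.1182
12.3 yaw 2.950 tz 0.069 tau7 -0.0917
12.68 yaw 2.925 tz 0.113 tau7 -0.0831
13.05 yaw 2.900 tz 0.130 tau7 -0.1242
13.43 yaw 2.875 tz 0.157 tau7 -0.1221
13.8 yaw 2.850 tz 0.034 tau7 -0.0989
```

Turned 0.5 rad with steady drag so far. I continue with the same steps and guard.

```bash
python3 -m creep '[{"jaw":-1,"xyz":[0,0,0],"angular":[0,0,0.0125]},{"jaw":-1,"xyz":[0,0,0],"angular":[0,0,0.025]},{"jaw":-1,"xyz":[0,0,0],"angular":[0,0,0.025]}]' >/dev/null; python3 g.py -0.15 -0.03 &&
python3 -m creep '[{"jaw":-1,"xyz":[0,0,0],"angular":[0,0,0.0125]},{"jaw":-1,"xyz":[0,0,0],"angular":[0,0,0.025]},{"jaw":-1,"xyz":[0,0,0],"angular":[0,0,0.025]}]' >/dev/null && python3 g.py -0.15 -0.03 &&
python3 -m creep '[{"jaw":-1,"xyz":[0,0,0],"angular":[0,0,0.0125]},{"jaw":-1,"xyz":[0,0,0],"angular":[0,0,0.025]},{"jaw":-1,"xyz":[0,0,0],"angular":[0,0,0.025]}]' >/dev/null && python3 g.py -0.15 -0.03 &&
python3 -m creep '[{"jaw":-1,"xyz":[0,0,0],"angular":[0,0,0.0125]},{"jaw":-1,"xyz":[0,0,0],"angular":[0,0,0.025]},{"jaw":-1,"xyz":[0,0,0],"angular":[0,0,0.025]}]' >/dev/null && python3 g.py -0.15 -0.03 &&
python3 -m creep '[{"jaw":-1,"xyz":[0,0,0],"angular":[0,0,0.0125]},{"jaw":-1,"xyz":[0,0,0],"angular":[0,0,0.025]},{"jaw":-1,"xyz":[0,0,0],"angular":[0,0,0.025]}]' >/dev/null && python3 g.py -0.15 -0.03 &&
python3 -m creep '[{"jaw":-1,"xyz":[0,0,0],"angular":[0,0,0.0125]},{"jaw":-1,"xyz":[0,0,0],"angular":[0,0,0.025]},{"jaw":-1,"xyz":[0,0,0],"angular":[0,0,0.025]}]' >/dev/null && python3 g.py -0.15 -0.03 &&
python3 -m creep '[{"jaw":-1,"xyz":[0,0,0],"angular":[0,0,0.0125]},{"jaw":-1,"xyz":[0,0,0],"angular":[0,0,0.025]},{"jaw":-1,"xyz":[0,0,0],"angular":[0,0,0.025]}]' >/dev/null && python3 g.py -0.15 -0.03 &&
python3 -m creep '[{"jaw":-1,"xyz":[0,0,0],"angular":[0,0,0.0125]},{"jaw":-1,"xyz":[0,0,0],"angular":[0,0,0.025]},{"jaw":-1,"xyz":[0,0,0],"angular":[0,0,0.025]}]' >/dev/null && python3 g.py -0.15 -0.03 &&
python3 -m creep '[{"jaw":-1,"xyz":[0,0,0],"angular":[0,0,0.0125]},{"jaw":-1,"xyz":[0,0,0],"angular":[0,0,0.025]},{"jaw":-1,"xyz":[0,0,0],"angular":[0,0,0.025]}]' >/dev/null && python3 g.py -0.15 -0.03 &&
python3 -m creep '[{"jaw":-1,"xyz":[0,0,0],"angular":[0,0,0.0125]},{"jaw":-1,"xyz":[0,0,0],"angular":[0,0,0.025]},{"jaw":-1,"xyz":[0,0,0],"angular":[0,0,0.025]}]' >/dev/null && python3 g.py -0.15 -0.03 &&
python3 -m creep '[{"jaw":-1,"xyz":[0,0,0],"angular":[0,0,0.0125]},{"jaw":-1,"xyz":[0,0,0],"angular":[0,0,0.025]},{"jaw":-1,"xyz":[0,0,0],"angular":[0,0,0.025]}]' >/dev/null && python3 g.py -0.15 -0.03 &&
python3 -m creep '[{"jaw":-1,"xyz":[0,0,0],"angular":[0,0,0.0125]},{"jaw":-1,"xyz":[0,0,0],"angular":[0,0,0.025]},{"jaw":-1,"xyz":[0,0,0],"angular":[0,0,0.025]}]' >/dev/null && python3 g.py -0.15 -0.03 &&
python3 -m creep '[{"jaw":-1,"xyz":[0,0,0],"angular":[0,0,0.0125]},{"jaw":-1,"xyz":[0,0,0],"angular":[0,0,0.025]},{"jaw":-1,"xyz":[0,0,0],"angular":[0,0,0.025]}]' >/dev/null && python3 g.py -0.15 -0.03 &&
python3 -m creep '[{"jaw":-1,"xyz":[0,0,0],"angular":[0,0,0.0125]},{"jaw":-1,"xyz":[0,0,0],"angular":[0,0,0.025]},{"jaw":-1,"xyz":[0,0,0],"angular":[0,0,0.025]}]' >/dev/null && python3 g.py -0.15 -0.03
```

```text
14.18 yaw 2.825 tz 0.031 tau7 -0.0844
14.55 yaw 2.800 tz 0.186 tau7 -0.1236
14.93 yaw 2.775 tz 0.130 tau7 -0.1213
15.3 yaw 2.750 tz 0.041 tau7 -0.1017
15.68 yaw 2.725 tz 0.050 tau7 -0.0695
16.05 yaw 2.700 tz 0.112 tau7 -0.1190
16.43 yaw 2.675 tz 0.125 tau7 -0.1235
16.8 yaw 2.649 tz -0.071 tau7 0.0363
```

The notch was found after about 0.7 rad, where the torque reversed. Next I take smaller steps until the resistance comes up firm.

```bash
python3 -m creep '[{"jaw":-1,"xyz":[0,0,0],"angular":[0,0,0.01]},{"jaw":-1,"xyz":[0,0,0],"angular":[0,0,0.015]},{"jaw":-1,"xyz":[0,0,0],"angular":[0,0,0.015]}]' >/dev/null; python3 g.py -0.03 0.3 &&
python3 -m creep '[{"jaw":-1,"xyz":[0,0,0],"angular":[0,0,0.01]},{"jaw":-1,"xyz":[0,0,0],"angular":[0,0,0.015]},{"jaw":-1,"xyz":[0,0,0],"angular":[0,0,0.015]}]' >/dev/null && python3 g.py -0.03 0.3 &&
python3 -m creep '[{"jaw":-1,"xyz":[0,0,0],"angular":[0,0,0.01]},{"jaw":-1,"xyz":[0,0,0],"angular":[0,0,0.015]},{"jaw":-1,"xyz":[0,0,0],"angular":[0,0,0.015]}]' >/dev/null && python3 g.py -0.03 0.3 &&
python3 -m creep '[{"jaw":-1,"xyz":[0,0,0],"angular":[0,0,0.01]},{"jaw":-1,"xyz":[0,0,0],"angular":[0,0,0.015]},{"jaw":-1,"xyz":[0,0,0],"angular":[0,0,0.015]}]' >/dev/null && python3 g.py -0.03 0.3 &&
python3 -m creep '[{"jaw":-1,"xyz":[0,0,0],"angular":[0,0,0.01]},{"jaw":-1,"xyz":[0,0,0],"angular":[0,0,0.015]},{"jaw":-1,"xyz":[0,0,0],"angular":[0,0,0.015]}]' >/dev/null && python3 g.py -0.03 0.3 &&
python3 -m creep '[{"jaw":-1,"xyz":[0,0,0],"angular":[0,0,0.01]},{"jaw":-1,"xyz":[0,0,0],"angular":[0,0,0.015]},{"jaw":-1,"xyz":[0,0,0],"angular":[0,0,0.015]}]' >/dev/null && python3 g.py -0.03 0.3 &&
python3 -m creep '[{"jaw":-1,"xyz":[0,0,0],"angular":[0,0,0.01]},{"jaw":-1,"xyz":[0,0,0],"angular":[0,0,0.015]},{"jaw":-1,"xyz":[0,0,0],"angular":[0,0,0.015]}]' >/dev/null && python3 g.py -0.03 0.3 &&
python3 -m creep '[{"jaw":-1,"xyz":[0,0,0],"angular":[0,0,0.01]},{"jaw":-1,"xyz":[0,0,0],"angular":[0,0,0.015]},{"jaw":-1,"xyz":[0,0,0],"angular":[0,0,0.015]}]' >/dev/null && python3 g.py -0.03 0.3 &&
python3 -m creep '[{"jaw":-1,"xyz":[0,0,0],"angular":[0,0,0.01]},{"jaw":-1,"xyz":[0,0,0],"angular":[0,0,0.015]},{"jaw":-1,"xyz":[0,0,0],"angular":[0,0,0.015]}]' >/dev/null && python3 g.py -0.03 0.3
```

```text
17.18 yaw 2.634 tz -0.006 tau7 0.0290
17.55 yaw 2.620 tz 0.003 tau7 0.0036
17.93 yaw 2.605 tz -0.022 tau7 0.0009
18.3 yaw 2.590 tz -0.031 tau7 0.0008
18.68 yaw 2.575 tz 0.006 tau7 -0.0005
19.05 yaw 2.560 tz 0.005 tau7 -0.0223
19.43 yaw 2.545 tz 0.093 tau7 -0.0484
```

```bash
python3 -m creep '[{"jaw":-1,"xyz":[0,0,0],"angular":[0,0,0.005]},{"jaw":-1,"xyz":[0,0,0],"angular":[0,0,0.01]},{"jaw":-1,"xyz":[0,0,0],"angular":[0,0,0.01]}]' >/dev/null; python3 g.py -0.15 0.3 &&
python3 -m creep '[{"jaw":-1,"xyz":[0,0,0],"angular":[0,0,0.005]},{"jaw":-1,"xyz":[0,0,0],"angular":[0,0,0.01]},{"jaw":-1,"xyz":[0,0,0],"angular":[0,0,0.01]}]' >/dev/null && python3 g.py -0.15 0.3 &&
python3 -m creep '[{"jaw":-1,"xyz":[0,0,0],"angular":[0,0,0.005]},{"jaw":-1,"xyz":[0,0,0],"angular":[0,0,0.01]},{"jaw":-1,"xyz":[0,0,0],"angular":[0,0,0.01]}]' >/dev/null && python3 g.py -0.15 0.3 &&
python3 -m creep '[{"jaw":-1,"xyz":[0,0,0],"angular":[0,0,0.005]},{"jaw":-1,"xyz":[0,0,0],"angular":[0,0,0.01]},{"jaw":-1,"xyz":[0,0,0],"angular":[0,0,0.01]}]' >/dev/null && python3 g.py -0.15 0.3
for i in 1 2 3 4 5 6; do python3 -c "
from h import *
viewer.get_image('top')"; python3 g.py -1 1; done
```

```text
19.8 yaw 2.535 tz 0.034 tau7 -0.0686
20.18 yaw 2.525 tz 0.070 tau7 -0.0869
20.55 yaw 2.515 tz 0.129 tau7 -0.1053
20.93 yaw 2.505 tz 0.121 tau7 -0.1236
20.98 yaw 2.505 tz 0.145 tau7 -0.1220
21.02 yaw 2.505 tz 0.110 tau7 -0.1225
21.07 yaw 2.505 tz 0.115 tau7 -0.1226
21.12 yaw 2.505 tz 0.165 tau7 -0.1227
21.18 yaw 2.505 tz 0.136 tau7 -0.1227
21.23 yaw 2.505 tz 0.105 tau7 -0.1228
```

```bash
python3 -m creep '[{"jaw":-1,"xyz":[0,0,0],"angular":[0,0,0.005]},{"jaw":-1,"xyz":[0,0,0],"angular":[0,0,0.01]},{"jaw":-1,"xyz":[0,0,0],"angular":[0,0,0.01]}]' >/dev/null; python3 g.py -0.17 -0.13 &&
python3 -m creep '[{"jaw":-1,"xyz":[0,0,0],"angular":[0,0,0.005]},{"jaw":-1,"xyz":[0,0,0],"angular":[0,0,0.01]},{"jaw":-1,"xyz":[0,0,0],"angular":[0,0,0.01]}]' >/dev/null && python3 g.py -0.17 -0.13 &&
python3 -m creep '[{"jaw":-1,"xyz":[0,0,0],"angular":[0,0,0.005]},{"jaw":-1,"xyz":[0,0,0],"angular":[0,0,0.01]},{"jaw":-1,"xyz":[0,0,0],"angular":[0,0,0.01]}]' >/dev/null && python3 g.py -0.17 -0.13
for i in 1 2 3 4 5 6; do python3 -c "
from h import *
viewer.get_image('top')"; python3 g.py -1 1; done
```

```text
21.6 yaw 2.495 tz 0.126 tau7 -0.1417
21.98 yaw 2.485 tz 0.107 tau7 -0.1604
22.35 yaw 2.475 tz 0.158 tau7 -0.1790
22.4 yaw 2.475 tz 0.184 tau7 -0.1773
22.45 yaw 2.475 tz 0.208 tau7 -0.1779
22.5 yaw 2.475 tz 0.187 tau7 -0.1780
22.55 yaw 2.475 tz 0.214 tau7 -0.1781
22.6 yaw 2.475 tz 0.179 tau7 -0.1781
22.65 yaw 2.475 tz 0.186 tau7 -0.1781
```

The resistance came up firm at about 0.18 Nm, which is between the 0.1 that frees the lock and the 0.25 that breaks the collar. I release the knob and lift.

```bash
python3 -m creep '[{"jaw":1,"xyz":[0,0,0],"angular":[0,0,0]},{"jaw":1,"xyz":[0,0,0],"angular":[0,0,0]},{"jaw":1,"xyz":[0,0,0],"angular":[0,0,0]},{"jaw":1,"xyz":[0,0,0],"angular":[0,0,0]},{"jaw":1,"xyz":[0,0,0],"angular":[0,0,0]},{"jaw":1,"xyz":[0,0,0],"angular":[0,0,0]},{"jaw":1,"xyz":[0,0,-30],"angular":[0,0,0]},{"jaw":1,"xyz":[0,0,-60],"angular":[0,0,0]},{"jaw":1,"xyz":[0,0,-60],"angular":[0,0,0]}]'; python3 fit.py; python3 -c "
from cell import ctrl;print(ctrl.read_state()['qpos'])"
```

```text
clock: 23.78
eef_pos: [460.5, 181.5, 162.4]
tool_rot: [3.138, 0.002, 2.475]
force: [-0.1, -0.2, 0.2]
width: 85.5
gripper_force: 0.0
top rect [493.  69.] [152. 380.] 16.0
 housing [478.8 158.8] [113. 236.] 32.6
 post 62 [500.2  37.   82.1] 52 [501.3  36.8  85.4] [501.7  37.4  87.3]
scene rect [476. 103.] [240. 462.] 21.6
 housing [469.7 142.4] [154. 236.] 15.9
 knob 66.5 231 [463.4 180.6] [73.2 69.7] 57.9 [468.3 176.   69. ]
 knob 84 117 [457.3 183.4] [11.2 50.8] 54.0 [464.9 178.5 101.5]
 knob 98 81 [457.2 183.3] [10.8 50.8] 55.2 [462.3 180.2 106.4]
 post 190 [504.5  36.5  70.2] 65 [502.   37.8  84.9] [500.8  37.9  84.4]
[-0.09242387  0.58574094 -0.49685764  2.027538    0.45769551  0.63894677
  0.01011944]
```

View pics/scenek.png

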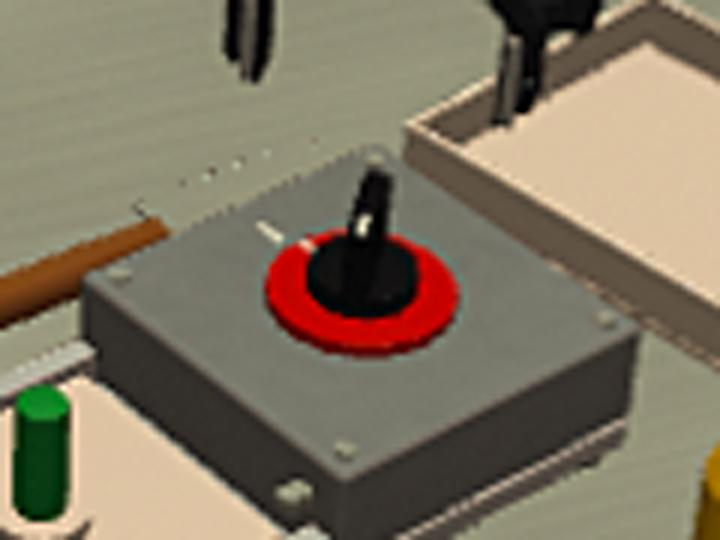

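The index marks on the collar and housing still line up at about (300,240) in the crop, so the collar has not turned. The knob has turned by about 0.83 rad. Now I move over the post.

```bash
python3 -m creep '[{"jaw":1,"xyz":[-60,-44,0],"angular":[0,0,0.15]},{"jaw":1,"xyz":[-121,-88.3,0],"angular":[0,0,0.3]},{"jaw":1,"xyz":[-121,-88.3,0],"angular":[0,0,0.45]},{"jaw":1,"xyz":[-121,-88.3,0],"angular":[0,0,0.625]},{"jaw":1,"xyz":[-121,-88.3,0],"angular":[0,0,0.625]},{"jaw":1,"xyz":[-121,-88.3,0],"angular":[0,0,0.625]},{"jaw":1,"xyz":[-121,-88.3,0],"angular":[0,0,0.625]}]'
```

```text
clock: 24.85
eef_pos: [499.4, 37.2, 160.4]
tool_rot: [-3.141, -0.0, 1.852]
force: [-0.4, 0.7, -0.6]
width: 85.2
gripper_force: 0.0
```

```bash
python3 -m creep '[{"jaw":1,"xyz":[0,1.5,45],"angular":[0,0,0]},{"jaw":1,"xyz":[0,1.5,75],"angular":[0,0,0]},{"jaw":1,"xyz":[0,1.5,88],"angular":[0,0,0]},{"jaw":1,"xyz":[0,1.5,88],"angular":[0,0,0]},{"jaw":1,"xyz":[0,1.5,88],"angular":[0,0,0]}]'
python3 -m creep '[{"jaw":-1,"xyz":[0,0,0],"angular":[0,0,0]},{"jaw":-1,"xyz":[0,0,0],"angular":[0,0,0]},{"jaw":-1,"xyz":[0,0,0],"angular":[0,0,0]},{"jaw":-1,"xyz":[0,0,0],"angular":[0,0,0]},{"jaw":-1,"xyz":[0,0,0],"angular":[0,0,0]},{"jaw":-1,"xyz":[0,0,0],"angular":[0,0,0]},{"jaw":-1,"xyz":[0,0,0],"angular":[0,0,0]},{"jaw":-1,"xyz":[0,0,0],"angular":[0,0,0]}]'
```

```text
clock: 25.48
eef_pos: [501.9, 37.2, 73.6]
tool_rot: [3.14, 0.0, 1.85]
force: [0.5, 0.0, -0.2]
width: 85.7
gripper_force: 0.0
clock: 26.48
eef_pos: [500.2, 36.6, 73.1]
tool_rot: [-3.14, 0.001, 1.85]
force: [-2.0, -1.1, 6.3]
width: 18.3
gripper_force: 58.4
```

```bash
for r in 1; do
python3 -m creep '[{"jaw":-1,"xyz":[-0.5,0,0],"angular":[0,0,0]},{"jaw":-1,"xyz":[-1,0,0],"angular":[0,0,0]},{"jaw":-1,"xyz":[-1,0,0],"angular":[0,0,0]}]' | grep -E 'eef|force:'
python3 -m creep '[{"jaw":-1,"xyz":[-0.5,0,0],"angular":[0,0,0]},{"jaw":-1,"xyz":[-1,0,0],"angular":[0,0,0]},{"jaw":-1,"xyz":[-1,0,0],"angular":[0,0,0]}]' | grep -E 'eef|force:'
done
```

```text
eef_pos: [500.3, 36.3, 73.1]
force: [-2.6, 1.3, 7.6]
gripper_force: 58.3
eef_pos: [500.6, 35.4, 73.1]
force: [-3.3, 0.6, 7.0]
gripper_force: 58.3
```

```bash
python3 -m creep '[{"jaw":-1,"xyz":[-0.5,0,0],"angular":[0,0,0]},{"jaw":-1,"xyz":[-1,0,0],"angular":[0,0,0]},{"jaw":-1,"xyz":[-1,0,0],"angular":[0,0,0]}]' | grep -E 'eef|^force:'
python3 -m creep '[{"jaw":-1,"xyz":[-0.5,0,0],"angular":[0,0,0]},{"jaw":-1,"xyz":[-1,0,0],"angular":[0,0,0]},{"jaw":-1,"xyz":[-1,0,0],"angular":[0,0,0]}]' | grep -E 'eef|^force:'
```

```text
eef_pos: [500.8, 34.4, 73.0]
force: [-3.4, 0.9, 6.9]
eef_pos: [501.1, 33.5, 73.1]
force: [-3.8, 0.5, 7.2]
```

The carriage has moved over 3 mm with about 2 N of steady friction, so it is unlocked. I slide on.

```bash
python3 -m creep '[{"jaw":-1,"xyz":[-4,0,0],"angular":[0,0,0]},{"jaw":-1,"xyz":[-9,0,0],"angular":[0,0,0]},{"jaw":-1,"xyz":[-14,0,0],"angular":[0,0,0]},{"jaw":-1,"xyz":[-19,0,0],"angular":[0,0,0]},{"jaw":-1,"xyz":[-24,0,0],"angular":[0,0,0]},{"jaw":-1,"xyz":[-29,0,0],"angular":[0,0,0]},{"jaw":-1,"xyz":[-34,0,0],"angular":[0,0,0]},{"jaw":-1,"xyz":[-39,0,0],"angular":[0,0,0]},{"jaw":-1,"xyz":[-43,0,0],"angular":[0,0,0]},{"jaw":-1,"xyz":[-45,0,0],"angular":[0,0,0]},{"jaw":-1,"xyz":[-45,0,0],"angular":[0,0,0]}]'
```

```text
clock: 29.35
eef_pos: [513.9, -10.1, 73.1]
tool_rot: [-3.14, -0.0, 1.85]
force: [-3.3, -0.7, 6.3]
width: 18.4
gripper_force: 58.3
```

```bash
python3 -m creep '[{"jaw":-1,"xyz":[-4,0,0],"angular":[0,0,0]},{"jaw":-1,"xyz":[-9,0,0],"angular":[0,0,0]},{"jaw":-1,"xyz":[-14,0,0],"angular":[0,0,0]},{"jaw":-1,"xyz":[-19,0,0],"angular":[0,0,0]},{"jaw":-1,"xyz":[-24,0,0],"angular":[0,0,0]},{"jaw":-1,"xyz":[-29,0,0],"angular":[0,0,0]},{"jaw":-1,"xyz":[-34,0,0],"angular":[0,0,0]},{"jaw":-1,"xyz":[-39,0,0],"angular":[0,0,0]},{"jaw":-1,"xyz":[-43,0,0],"angular":[0,0,0]},{"jaw":-1,"xyz":[-45,0,0],"angular":[0,0,0]},{"jaw":-1,"xyz":[-45,0,0],"angular":[0,0,0]}]'
for i in 1; do
python3 -m creep '[{"jaw":-1,"xyz":[-2,0,0],"angular":[0,0,0]},{"jaw":-1,"xyz":[-4,0,0],"angular":[0,0,0]},{"jaw":-1,"xyz":[-4,0,0],"angular":[0,0,0]}]' | grep -E 'eef|^force:'
python3 -m creep '[{"jaw":-1,"xyz":[-1,0,0],"angular":[0,0,0]},{"jaw":-1,"xyz":[-1.5,0,0],"angular":[0,0,0]},{"jaw":-1,"xyz":[-1.5,0,0],"angular":[0,0,0]}]' | grep -E 'eef|^force:'
done
```

```text
clock: 30.72
eef_pos: [526.5, -53.3, 73.1]
tool_rot: [-3.141, -0.0, 1.85]
force: [-1.3, 0.8, 5.6]
width: 18.6
gripper_force: 58.3
eef_pos: [527.6, -57.0, 73.1]
force: [-3.0, 0.6, 6.3]
eef_pos: [527.9, -58.2, 73.1]
force: [-2.1, 2.2, 7.1]
```

```bash
python3 -m creep '[{"jaw":-1,"xyz":[-0.5,0,0],"angular":[0,0,0]},{"jaw":-1,"xyz":[-1,0,0],"angular":[0,0,0]},{"jaw":-1,"xyz":[-1,0,0],"angular":[0,0,0]}]' | grep -E 'eef|^force:'
python3 -m creep '[{"jaw":-1,"xyz":[-0.5,0,0],"angular":[0,0,0]},{"jaw":-1,"xyz":[-1,0,0],"angular":[0,0,0]},{"jaw":-1,"xyz":[-1,0,0],"angular":[0,0,0]}]' | grep -E 'eef|^force:'
python3 -m creep '[{"jaw":-1,"xyz":[-0.5,0,0],"angular":[0,0,0]},{"jaw":-1,"xyz":[-1,0,0],"angular":[0,0,0]},{"jaw":-1,"xyz":[-1,0,0],"angular":[0,0,0]}]' | grep -E 'eef|^force:'
```

```text
eef_pos: [528.2, -59.1, 73.1]
force: [-2.9, 0.7, 5.9]
eef_pos: [528.3, -59.4, 73.1]
force: [-2.5, 2.6, 6.5]
eef_pos: [528.3, -59.4, 73.1]
force: [-4.1, 4.4, 6.1]
```

The end stop is reached: 100 mm of travel, motion stopped, force rising. I let go and lift.

```bash
python3 -m creep '[{"jaw":1,"xyz":[0,0,0],"angular":[0,0,0]},{"jaw":1,"xyz":[0,0,0],"angular":[0,0,0]},{"jaw":1,"xyz":[0,0,0],"angular":[0,0,0]},{"jaw":1,"xyz":[0,0,0],"angular":[0,0,0]},{"jaw":1,"xyz":[0,0,0],"angular":[0,0,0]},{"jaw":1,"xyz":[0,0,0],"angular":[0,0,0]},{"jaw":1,"xyz":[0,0,-30],"angular":[0,0,0]},{"jaw":1,"xyz":[0,0,-80],"angular":[0,0,0]},{"jaw":1,"xyz":[0,0,-130],"angular":[0,0,0]},{"jaw":1,"xyz":[0,0,-130],"angular":[0,0,0]},{"jaw":1,"xyz":[0,0,-130],"angular":[0,0,0]}]'
python3 - <<'E'
from h import *
im,d=viewer.get_image('scene'); cv2.imwrite('pics/end.png',im[:,:,::-1])
A=pts('scene',np.ones(d.shape,bool),d); q=A[(np.hypot(A[:,0]-528,A[:,1]+59)<30)&(A[:,2]>79)&(A[:,2]<90)]
print(len(q),(q.min(0)+q.max(0))/2)
E
```

```text
clock: 33.98
eef_pos: [528.8, -61.8, 202.3]
tool_rot: [-3.141, 0.0, 1.849]
force: [-0.1, -0.0, -0.8]
width: 85.7
gripper_force: 0.0
72 [529.94812126 -57.54944366  84.15359246]
```

View pics/end.png

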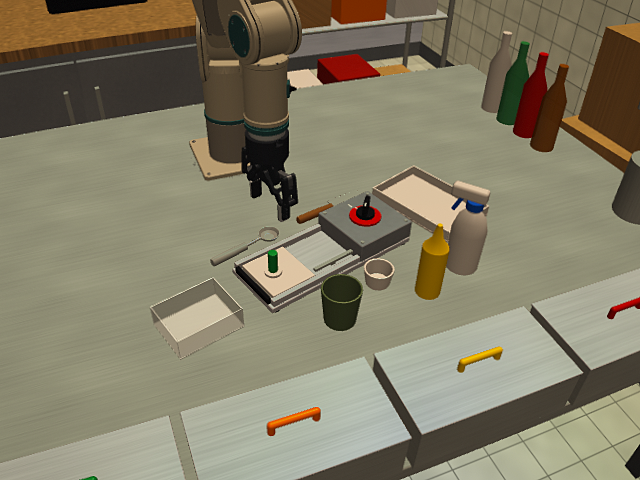

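The carriage is at the far end of the bed, with the post at about (272,262). The collar is unchanged, the other things are where they were, and the gripper is clear.

```bash
python3 -c "
from cell import ctrl;print(ctrl.finish_job())"
```

```text
the job is handed in; nothing more can be done
None
```

I turned the knob about 0.83 rad clockwise to its notch and firm stop (about 0.18 Nm, collar unmoved), then slid the carriage 100 mm to its far end and let go; the job is handed in at about 34 s of the 72 s allowed.

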